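# Set the dripper shelf at its mark and clamp it for pouring

## Task

Get the pour-over station ready: gently lower the lid of the paper-filter box shut so that the filters stay dry. Then bring the dripper shelf down until the top of its collar is level with the dark ring engraved on the column, hold it there against its spring and squeeze the cam lever fully shut. Finish with the clamp still pinched in your fingers, one on the lever and one on the fixed grip, steady for the pour, and leave the mug and the other things where they stand.

Things in the scene. Friction and masses are not known exactly. Their poses are not given: they have to be found in the camera images.
- station: Pour-over station: dark wooden board 176 mm deep (its x, away from the robot) by 410 wide (its y, left) by 18 thick, fixed; origin under its centre. On it: a steel column of 18 mm diameter at x 0, y +55, top 293 high; a paper-filter box 146 x 146 at x 0, y -123, rim 84 high, lid hinged on the far rim; a drip plate with the mug at y +140.
- box_lid (a joint): Hinge of the filter box's wooden lid, rad: 0 shut on the rim, grows as it opens (starts 0.75 to 1.15, stop 1.7). Stiff: the lid stays where it is left and takes about 1 to 3 N at its free edge. Lid 152 x 152 mm, 8 mm thick; axis along the station's y.
- lid_hinge (a point): Middle of the lid's hinge axis at the far rim of the box, 84.5 mm above the worktop, level with the lid's underside.
- lid_edge (a point): Middle of the lid's free edge on its upper face, 149 mm from the hinge and 8 mm above the lid's underside; a thin brass pull tab sticks out 12 mm beyond it. Axes turn with the lid: x from the free edge to the hinge, z out of the upper face.
- mark (a point): Centre of the dark ring, 3 mm wide, engraved round the column, 172 mm above the worktop.
- collar_top (a point): Centre of the top rim of the shelf's aluminium collar (34 mm across) on the column; at the mark when level with mark. The shelf is a dark steel plate 110 mm (station x) by 232 (y, from 96 right to 136 left of the column), 10 thick, upper face 34 mm below this point. A white cone dripper, 116 mm across, stands 62 mm above its left end; the clamp, 34 mm high, on its right.
- shelf (a joint): How far the shelf is lowered from its top stop, m: 0 at the start, 0.075 at the mark, 0.095 bottom stop. A spring in the column lifts the unclamped shelf with about 4 to 8 N. It can be pushed down with fingertips on the plate, which is free on both sides of the clamp out to 55 mm from the column's line. The shut cam holds it by friction.
- grip_fin: Fixed grip of the clamp: upright aluminium plate 8 mm thick (station x), 56 long, 34 high, on the shelf to the right of the column, 35 to 91 mm from its axis. Origin at the place to pinch: mid-thickness and mid-height, 76 mm right of the column's axis, 7 mm towards the robot side, 17 mm above the shelf plate. Axes as the station's.
- lever_blade: Black blade of the cam lever, 8 mm thick, 20 high, on the far side of the fixed grip, at its mid-height. Origin at the place to pinch, mid-thickness, 46 mm from the lever's upright pin (30 mm right of the column's axis) and 11 mm from its end. y runs along it to the pin, x out of its outer face. Shut: parallel to the grip, 21 mm over both. Open: its end 22 mm farther out.
- clamp_lever (a joint): Cam lever, rad: 0 fully open, 0.40 fully shut (stop); starts 0 to 0.06. Friction keeps it where it is left. Squeezed towards the fixed grip, its eccentric head turns against the column: it begins to bite at about 0.15 and takes about 3 to 10 N at the blade.
- mug: Copper mug under the dripper, 86 mm across, 83 high, handle to the robot side; stays where it is.
- jug: Steel coffee jug with black handle, 147 mm high, at the right; stays where it is.
- bean_jar: Clip-top glass jar of coffee beans, 123 mm high, at the far right; stays where it is.

How it is judged:
By the outcome, as a careful person would: the job done as asked, in the order asked, and still so for the second after the job is handed in, while the arm keeps its last pose, push and grip.
It also fails if it takes over 58 s, if anything falls off the work surface, if the arm or the gripper's body presses on something with over 40 N, if the wrist force passes 120 N, or if a joint passes its speed limit or range.

## Robot

A 6-joint arm with a two-finger parallel gripper is mounted at the origin on a cart in front of the work surface, level with it; the furniture and walls round the work are solid. World frame = base frame: x ahead of the robot, y to its left, z up, the work surface at z = 0. Lengths are in m, angles in rad, forces in N, time in s.
With the tool pointing down it reaches from about 0.4 to 0.925 m from the base axis. Payload 3.4 kg.
Tool frame: the origin (TCP) lies midway between the tips of the shut fingers; the grasp point (between the pads) lies 19 mm behind it (manip.hold_point_z is the distance from the TCP to the grasp point, in m); z points along the fingers, y is the line along which they close (so a half turn about z gives the same grasp; the last joint's range is limited). The gripper opens to 85 mm and grips with 20 to 120 N. Pads are 22 mm wide; open, the fingers measure 114 mm over their backs; the gripper's body (76 mm by 85 mm) begins 54 mm behind the grasp point. The pads swing forward as they close: fully open they stand 13 mm farther back than shut.
Start: joints at [1.272, 0.307, 1.506, -0, 1.328, -0.073], TCP at [0.128, 0.561, 0.231] pointing down, gripper open.
Joint ranges: [-3.12, 3.12], [-1.05, 2.28], [0.14, 2.33], [-1.42, 4.57], [0.1, 2.73], [-2.68, 2.68]. Speed limits (rad/s): [2.57, 2.57, 3.14, 3.14, 3.14, 3.14].

## Interface

Orientations are given as [roll, pitch, yaw] about the fixed x, y, z axes, in that order (R = Rz(yaw) Ry(pitch) Rx(roll)).
In Python, from workcell import manip gives the robot as it stands. The module is installed in compiled form; this text tells all that it offers.
- The arm moves only by the tool servo_tool, never from a script. Its arguments are lists of equal length, an entry for each row: "linear": the shift along the world's x, y, z in mm, a list of three; "twist": the turn, a rotation vector about the world's x, y, z in degrees, a list of three; "hand": the finger opening in mm, from 0 to 85.4. A call has 1 to 10 rows; each row shifts and turns the commanded pose from where the row before left it; what a row does not reach is not made up. A row lasts 1/8 s, in which the tool goes at most 62.5 mm and 10.7 degrees, less where a joint would pass 70% of its speed; a pose out of reach is approached as far as the arm can. A call is refused whole if a number of a shift passes 62.5 or a number of a turn 10.7, either way. A call with a gripper value outside its range is refused whole. The fingers move at their own pace and stop on an object; "squeeze" is the grip in N (left out, the last holds). Time passes only in rows, so rows that do not move let the fingers close. It gives the time, the measured TCP pose, the force, the opening and the grip force at its end, in the units of the state.
- manip.get_obs(): the state, without advancing time (a new reading comes with each control period).
- manip.grab_frame(name): name is "scene" or "top" or "wrist"; returns a dict with "image" (384x512x3 uint8, red, green, blue), "fx", "fy", "cx", "cy" (pixels), "xyz" and "rotation" of the camera in the world. Camera axes: x right, y down, z forward; pixel columns grow to the right and rows downward; lengths in m; the calibration is good to about 2 mm. A picture is of the moment at which its call begins. There is no depth.
- manip.hand_in(): hands the job in; it is judged then, once.
The state is a dict: "time": time; "q": joint angles; "joint_velocities": joint speeds; "effort": joint torques, N m; "tcp_pos": TCP position; "tool_rot": TCP orientation; "contact_force": force on the tool from outside, world axes, zero at the start; "ft_torque": the same for the moment, N m; "gripper_width": opening from 0.0 (shut) to 1.0 (fully open); "grip_force": force on a finger pad.
Only numpy, scipy, OpenCV 4.12 (cv2) and the standard library are available. Lean on these libraries where they do the work, as an engineer would, in place of code of your own. Each camera call takes 0.05 s, during which the arm holds its last target. There are 200 camera calls.

## Working session

There is one attempt and no reset: what is moved stays moved. The work goes in short steps, Python scripts to look and compute and a tool call to move; the robot and the scene stay as the last step left them, time stands still between calls to the robot, and variables do not carry over. Pictures are saved under pics/ and viewed, at most 10 in all, crops included, and the job is handed in when it is done.

Besides the shell and the picture viewer there is one more tool, called after "Emit:" by a JSON object that holds its "method" and its "body", one argument or row to a line. servo_tool: Moves the arm, as the interface text tells. Its arguments: {"type":"object","properties":{"linear":{"type":"array","items":{"type":"array","items":{"type":"number"}}},"twist":{"type":"array","items":{"type":"array","items":{"type":"number"}}},"hand":{"type":"array","items":{"type":"number"}},"squeeze":{"type":"number"}},"required":["linear","twist","hand"]}

```bash
mkdir -p pics; cat > h.py <<'E'
import numpy as np, cv2
from workcell import manip
def grab(n,f=None):
    d=manip.grab_frame(n)
    if f: cv2.imwrite('pics/'+f,d['image'][:,:,::-1])
    return d
def ray(d,u,v):
    r=np.array(d['rotation'])@np.array([(u-d['cx'])/d['fx'],(v-d['cy'])/d['fy'],1.]); return np.array(d['xyz']),r
def onz(d,u,v,z):
    o,r=ray(d,u,v); return o+r*(z-o[2])/r[2]
def proj(d,p):
    c=np.array(d['rotation']).T@(np.array(p)-np.array(d['xyz'])); return np.array([d['fx']*c[0]/c[2]+d['cx'],d['fy']*c[1]/c[2]+d['cy']])
def tri(a,pa,b,pb):
    o1,r1=ray(a,*pa);o2,r2=ray(b,*pb)
    s=np.linalg.lstsq(np.c_[r1,-r2],o2-o1,rcond=None)[0]
    p,q=o1+s[0]*r1,o2+s[1]*r2
    return (p+q)/2,np.linalg.norm(p-q)
def st():
    o=manip.get_obs()
    for k in ('time','tcp_pos','tool_rot','contact_force','gripper_width','grip_force','q'): print(k,np.round(o[k],4))
E
python3 - <<'E'
from h import *
import pickle
D={n:grab(n,n+'0.png') for n in('scene','top')}
pickle.dump(D,open('D0.pkl','wb'))
for n in D: print(n,D[n]['fx'],D[n]['cx'],D[n]['cy'],D[n]['xyz'],np.round(D[n]['rotation'],3).tolist())
c=np.hstack([D['scene']['image']]);
st()
print(manip.hold_point_z)
E
```

```text
scene 447.3469153705444 251.619197693885 189.4166819529837 [-0.14889036 -0.57973334  1.12578433] [-2.385, 0.004, -0.983]
top 361.07680358630796 251.76351143306897 191.56597166081957 [ 0.52635283 -0.03951601  1.11075469] [-3.047, -0.028, -1.591]
time 0.1
tcp_pos [0.128  0.5599 0.2305]
tool_rot [-3.1397e+00 -1.0000e-04  2.9168e+00]
contact_force [ 0.0506  0.7973 -0.2541]
gripper_width 0.9986
grip_force 0.0
q [ 1.2725  0.3075  1.5075 -0.      1.3284 -0.0735]
0.0187
```

```bash
python3 - <<'E'
s=open('h.py').read()
s=s.replace("np.array(d['rotation'])","RR(d)").replace("def grab(","from scipy.spatial.transform import Rotation as Ro\ndef RR(d): return Ro.from_euler('xyz',d['rotation']).as_matrix()\ndef grab(",1)
open('h.py','w').write(s)
E
```

```text
(no output)
```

View pics/scene0.png

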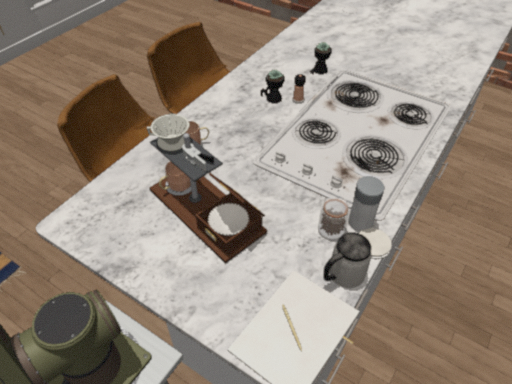

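View pics/top0.png

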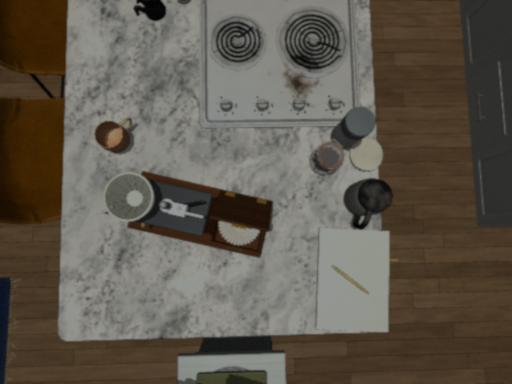

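```bash
python3 - <<'E'
from h import *
import pickle
D=pickle.load(open('D0.pkl','rb'))
a=D['scene']['image'][105:255,130:280];b=D['top']['image'][160:265,95:285]
cv2.imwrite('pics/s1.png',cv2.resize(a,None,fx=4,fy=4,interpolation=cv2.INTER_CUBIC)[:,:,::-1])
b=cv2.convertScaleAbs(b,alpha=1.8)
cv2.imwrite('pics/t1.png',cv2.resize(b,None,fx=4,fy=4,interpolation=cv2.INTER_CUBIC)[:,:,::-1])
E
```

```text
(no output)
```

View pics/s1.png

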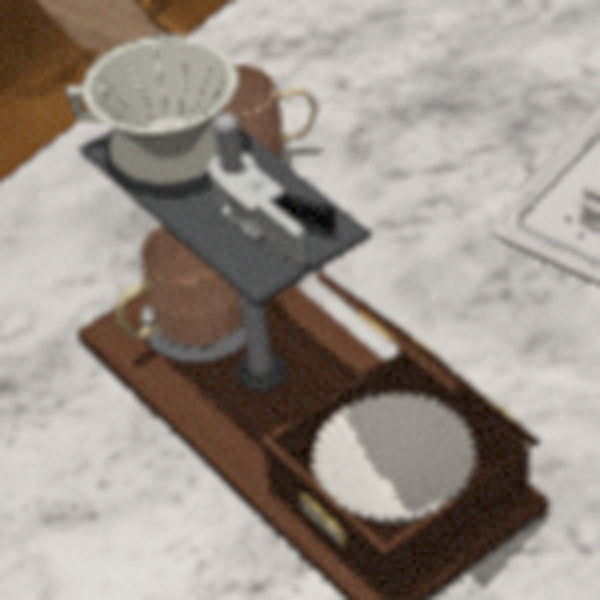

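View pics/t1.png

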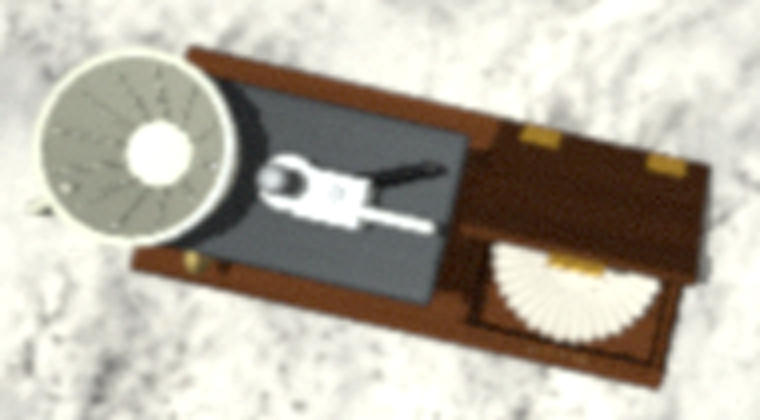

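```bash
python3 - <<'E'
from h import *
import pickle
D=pickle.load(open('D0.pkl','rb'))
T=lambda x,y:(95+(x+.5)/4-.5,160+(y+.5)/4-.5)
S=lambda x,y:(130+(x+.5)/4-.5,105+(y+.5)/4-.5)
t,s=D['top'],D['scene']
tl,bl,br=[onz(t,*T(*p),.018) for p in((190,47),(133,265),(658,385))]
print(tl,bl,br,np.linalg.norm(tl-bl),np.linalg.norm(br-bl),(tl+br)/2)
yaw=np.arctan2(*(bl-br)[[1,0]])-np.pi/2; print('yaw',yaw, 'yaw2',np.arctan2(*(tl-bl)[[1,0]]))
print('scene corners',onz(s,*S(82,335),.018),onz(s,*S(545,505),.018))
print('coltop scene',onz(s,*S(227,121),.293),'top',onz(t,*T(272,180),.293))
# predicted
c=(tl+br)/2;c[2]=0
R=Ro.from_euler('z',(yaw+np.arctan2(*(tl-bl)[[1,0]]))/2).as_matrix()
W=lambda *p:c+R@np.array(p)
print('col',W(0,.055,.293),'sc',W(-.088,.205,.018),W(.088,-.205,.018))
# shelf corners: plate top z = .172+.075-.034=.213
for p in((468,135),(430,303)): print('shelf top',onz(t,*T(*p),.213))
for p in((370,234),(260,298)): print('shelf sc',onz(s,*S(*p),.213))
print(W(.055,.055-.096,.213),W(-.055,.055-.096,.213))
# lid edge corners
print('hinge',W(.073,-.123,.0845))
for p in((457,228),(700,280),(578,262)): 
    o,r=ray(t,*T(*p)); o2=R.T@(o-c);r2=R.T@r
    # solve |(x-.073, z-.0845)|: edge at upper face: radius sqrt(149^2+8^2)
    for z in np.arange(.14,.26,.002):
        q=o2+r2*(z-o2[2])/r2[2]
        d=np.hypot(q[0]-.073,z-.0845)
        if abs(d-.1495)<.0015: print(p,q,d,np.arctan2(z-.0845,.073-q[0]))
E
```

```text
[0.696807   0.25924311 0.018     ] [0.5331023  0.30000722 0.018     ] [ 0.43599921 -0.09020609  0.018     ] 0.16870371689355484 0.4021137053975889 [0.56640311 0.08451851 0.018     ]
yaw -0.24389240766732811 yaw2 -0.2440466750097605
scene corners [0.53109485 0.29525949 0.018     ] [ 0.59442015 -0.13279569  0.018     ]
coltop scene [0.57940302 0.1364741  0.293     ] top [0.57754248 0.13760005 0.293     ]
col [0.57968872 0.13788978 0.293     ] sc [0.53052816 0.30470477 0.018     ] [ 0.60227806 -0.13566775  0.018     ]
shelf top [0.60839441 0.03384065 0.213     ]
shelf top [0.50503459 0.05811453 0.213     ]
shelf sc [0.6066237 0.0333536 0.213    ]
shelf sc [0.50918881 0.05963728 0.213     ]
[0.60987056 0.03144704 0.213     ] [0.50312802 0.05801826 0.213     ]
hinge [ 0.60752989 -0.05247269  0.0845    ]
(457, 228) [-0.00470086 -0.04575786  0.212     ] 0.1493106626349938 1.0234802062147863
(700, 280) [-0.00248832 -0.19969334  0.212     ] 0.14817130821315272 1.0362316220410743
(700, 280) [-0.0025026  -0.19953833  0.214     ] 0.14990294153666064 1.0429470181280172
(578, 262) [-0.00847137 -0.12347331  0.21      ] 0.1496256479524383 0.9950017946276518
```

Emit:
{"method": "servo_tool", "body": {
  "linear": [
    [0,0,50],
    [0,0,50],
    [28,-39,50],
    [28,-39,0],
    [28,-39,0],
    [28,-39,0],
    [28,-39,0],
    [28,-39,0],
    [28,-39,0],
    [28,-39,0]
  ],
  "twist": [
    [0,0,0],
    [0,0,0],
    [0,0,-5.7],
    [0,0,-5.7],
    [0,0,-5.7],
    [0,0,-5.7],
    [0,0,-5.7],
    [0,0,-5.7],
    [0,0,-5.7],
    [0,0,-5.7]
  ],
  "hand": [0,0,0,0,0,0,0,0,0,0],
  "squeeze": 30
}}

```text
time: 1.35
tcp_pos: [0.3499, 0.2509, 0.3761]
tool_rot: [-3.141, -0.0, 2.118]
contact_force: [0.7, -0.3, -0.4]
gripper_width: -0.001
grip_force: 0.0
```

Emit:
{"method": "servo_tool", "body": {
  "linear": [
    [28,-39,0],
    [28,-39,0],
    [28,-39,0],
    [28,-39,0],
    [28,-40,0],
    [28,-40,0],
    [27,-40,0],
    [27,-40,0],
    [0,0,0]
  ],
  "twist": [
    [0,0,-5.7],
    [0,0,-5.7],
    [0,0,-5.7],
    [0,0,-5.7],
    [0,0,-5.7],
    [0,0,-5.7],
    [0,0,-5.7],
    [0,0,-5.7],
    [0,0,0]
  ],
  "hand": [0,0,0,0,0,0,0,0,0]
}}

```text
time: 2.48
tcp_pos: [0.5728, -0.0665, 0.3747]
tool_rot: [-3.14, 0.001, 1.321]
contact_force: [-0.0, 0.1, 0.3]
gripper_width: -0.001
grip_force: 0.0
```

```bash
python3 - <<'E'
from h import *
st()
E
```

```text
time 2.475
tcp_pos [ 0.5728 -0.0665  0.3747]
tool_rot [-3.1400e+00  1.0000e-03  1.3209e+00]
contact_force [-0.0296  0.1081  0.2703]
gripper_width -0.0008
grip_force 0.0
q [-1.8830e-01  2.3670e-01  1.2521e+00 -9.0000e-04  1.6544e+00  6.1500e-02]
```

Emit:
{"method": "servo_tool", "body": {
  "linear": [
    [0,0,-40],
    [0,0,-40],
    [0,0,-40],
    [0,0,-30],
    [-3,1,-20],
    [0,0,0]
  ],
  "twist": [
    [0,0,0],
    [0,0,0],
    [0,0,0],
    [0,0,0],
    [0,0,0],
    [0,0,0]
  ],
  "hand": [0,0,0,0,0,0]
}}

```text
time: 3.22
tcp_pos: [0.5661, -0.0614, 0.2045]
tool_rot: [-3.136, 0.0, 1.326]
contact_force: [-0.3, 0.3, -0.1]
gripper_width: 0.002
grip_force: 0.0
```

Emit:
{"method": "servo_tool", "body": {
  "linear": [
    [-8.2,2,-6.3],
    [-8.2,2,-6.3],
    [-8.2,2,-6.3],
    [-8.2,2,-6.3],
    [-5.6,1.4,-6],
    [-5.6,1.4,-6],
    [-5.6,1.4,-6]
  ],
  "twist": [
    [0,0,0],
    [0,0,0],
    [0,0,0],
    [0,0,0],
    [0,0,0],
    [0,0,0],
    [0,0,0]
  ],
  "hand": [0,0,0,0,0,0,0]
}}

```text
time: 4.1
tcp_pos: [0.5185, -0.0504, 0.1627]
tool_rot: [-3.142, 0.0, 1.325]
contact_force: [0.6, 1.1, 1.1]
gripper_width: 0.004
grip_force: 0.4
```

```bash
python3 - <<'E'
from h import *
d=grab('top');
b=cv2.convertScaleAbs(d['image'][160:265,95:285],alpha=1.8)
a=grab('scene')['image'][105:255,130:280]
im=np.hstack([cv2.resize(b,(543,300)),cv2.resize(a,(257,300))])
cv2.imwrite('pics/l1.png',im[:,:,::-1])
E
```

```text
(no output)
```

View pics/l1.png

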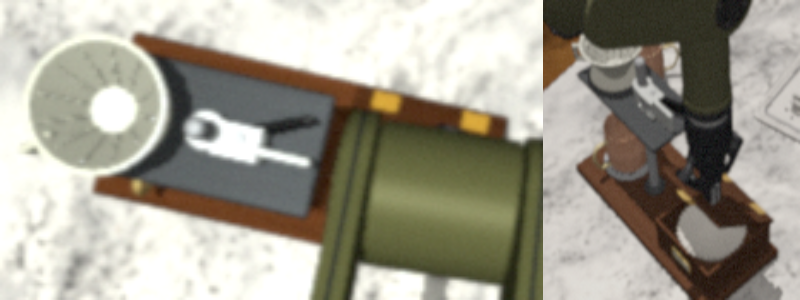

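Emit:
{"method": "servo_tool", "body": {
  "linear": [
    [-3,0.8,-5.3],
    [-3,0.8,-5.3],
    [-3,0.8,-5.3],
    [-3,0.8,-5.3],
    [-2.2,0.5,-6],
    [-2.2,0.5,-6],
    [-2.2,0.5,-6],
    [-2.2,0.5,-6]
  ],
  "twist": [
    [0,0,0],
    [0,0,0],
    [0,0,0],
    [0,0,0],
    [0,0,0],
    [0,0,0],
    [0,0,0],
    [0,0,0]
  ],
  "hand": [0,0,0,0,0,0,0,0]
}}

```text
time: 5.2
tcp_pos: [0.4981, -0.0452, 0.1176]
tool_rot: [3.141, -0.0, 1.325]
contact_force: [0.2, 0.5, 0.4]
gripper_width: 0.001
grip_force: 0.3
```

Emit:
{"method": "servo_tool", "body": {
  "linear": [
    [-0.8,0.2,-4],
    [-0.8,0.2,-4],
    [-0.8,0.2,-4],
    [-0.8,0.2,-4],
    [-0.8,0.2,-3]
  ],
  "twist": [
    [0,0,0],
    [0,0,0],
    [0,0,0],
    [0,0,0],
    [0,0,0]
  ],
  "hand": [0,0,0,0,0]
}}

```text
time: 5.82
tcp_pos: [0.4943, -0.0443, 0.0988]
tool_rot: [3.141, 0.0, 1.325]
contact_force: [0.4, -0.1, 0.1]
gripper_width: -0.002
grip_force: 0.2
```

Emit:
{"method": "servo_tool", "body": {
  "linear": [
    [0,0,-2],
    [0,0,-2],
    [0,0,-1.5],
    [0,0,-1],
    [0,0,0]
  ],
  "twist": [
    [0,0,0],
    [0,0,0],
    [0,0,0],
    [0,0,0],
    [0,0,0]
  ],
  "hand": [0,0,0,0,0]
}}

```text
time: 6.45
tcp_pos: [0.494, -0.0442, 0.0926]
tool_rot: [-3.142, -0.0, 1.325]
contact_force: [-0.3, -0.7, 0.9]
gripper_width: -0.001
grip_force: 0.6
```

Emit:
{"method": "servo_tool", "body": {
  "linear": [
    [0,0,-1],
    [0,0,-0.5],
    [0,0,0]
  ],
  "twist": [
    [0,0,0],
    [0,0,0],
    [0,0,0]
  ],
  "hand": [0,0,0]
}}

```text
time: 6.82
tcp_pos: [0.494, -0.0442, 0.0924]
tool_rot: [3.141, -0.0, 1.325]
contact_force: [-4.4, -0.1, 13.1]
gripper_width: -0.001
grip_force: 6.5
```

```bash
python3 - <<'E'
from h import *
a=grab('scene')['image'][105:255,130:280]
w=grab('wrist')['image']
im=np.hstack([cv2.resize(a,(384,384)),cv2.resize(w,(416,384))])
cv2.imwrite('pics/l2.png',im[:,:,::-1])
E
```

```text
(no output)
```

View pics/l2.png

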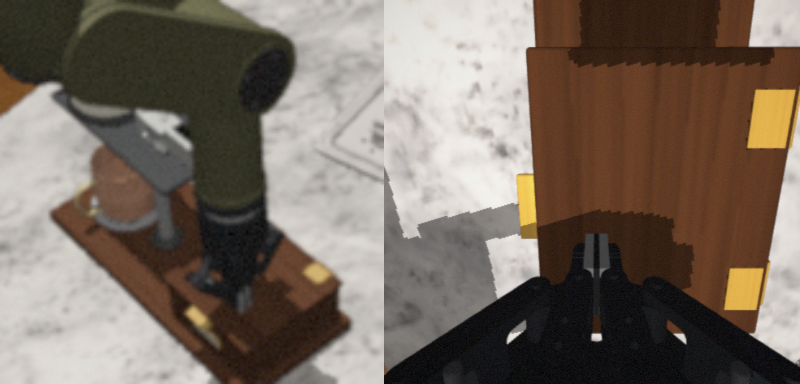

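Emit:
{"method": "servo_tool", "body": {
  "linear": [
    [0,0,30],
    [0,0,55],
    [0,0,55],
    [0,0,55],
    [18,26,40],
    [18,26,5],
    [19,27,0],
    [19,27,0],
    [0,0,0],
    [0,0,0]
  ],
  "twist": [
    [0,0,0],
    [0,0,0],
    [0,0,0],
    [0,0,0],
    [0,0,0],
    [0,0,0],
    [0,0,0],
    [0,0,0],
    [0,0,0],
    [0,0,0]
  ],
  "hand": [0,0,0,54,54,54,54,54,54,54]
}}

```text
time: 8.18
tcp_pos: [0.5676, 0.0615, 0.3306]
tool_rot: [-3.141, 0.001, 1.325]
contact_force: [-0.9, -0.4, -0.4]
gripper_width: 0.628
grip_force: 0.0
```

```bash
python3 - <<'E'
from h import *
st()
d=grab('wrist','w1.png')
import pickle; pickle.dump(d,open('w1.pkl','wb'))
print(d['xyz'],d['rotation'])
c=np.array([.5657,.0838,0]);R=Ro.from_euler('z',-.244).as_matrix()
W=lambda *p:c+R@np.array(p)
for n,p in dict(coltop=(0,.055,.293),pinchfintop=(-.007,-.021,.247),finend=(-.007,-.036,.247),platecorner=(.055,-.041,.213),platecornern=(-.055,-.041,.213)).items(): print(n,proj(d,W(*p)))
cv2.imwrite('pics/w1b.png',cv2.resize(d['image'],(768,576))[:,:,::-1])
E
```

```text
time 8.175
tcp_pos [0.5676 0.0615 0.3306]
tool_rot [-3.1408e+00  8.0000e-04  1.3254e+00]
contact_force [-0.9227 -0.4042 -0.4279]
gripper_width 0.6284
grip_force 0.0
q [ 3.4300e-02  2.4300e-01  1.3487e+00 -5.0000e-04  1.5508e+00  2.7970e-01]
[0.58486786 0.13256418 0.4731904 ] [ 2.85035231e+00  1.06226210e-03 -2.45853985e-01]
coltop [249.60281673  99.23963877]
pinchfintop [244.23546587 200.63816063]
finend [244.57103652 218.28783074]
platecorner [313.87588587 209.86179849]
platecornern [194.66069792 210.02755854]
```

View pics/w1b.png

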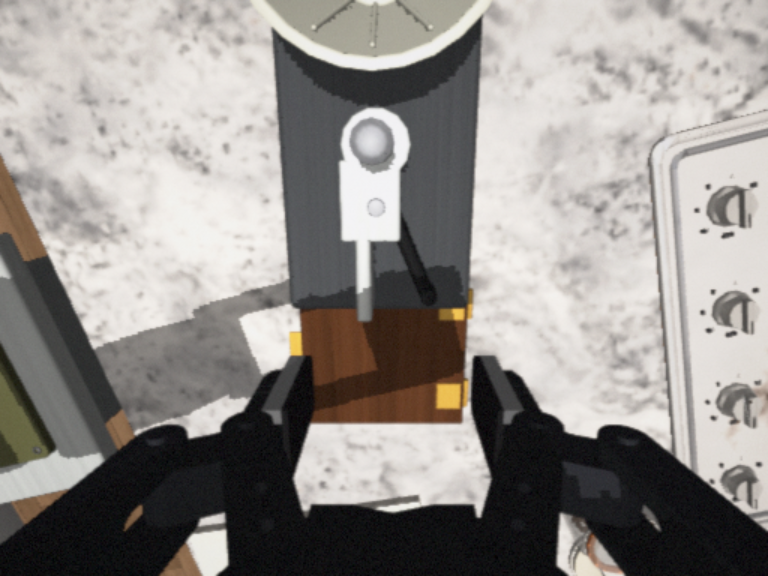

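```bash
python3 - <<'E'
from h import *
import pickle
d=pickle.load(open('w1.pkl','rb')); print(d['fx'],d['cx'],d['cy'])
t=np.array([.5676,.0615,.3306])
print(proj(d,t),proj(d,t+[0,0,.015]))
R=Ro.from_euler('z',-.244).as_matrix()
def S(p): return R.T@(p-[.5657,.0838,0])
for n,u,v,z in(('col',372,143,.293),('finend',365,320,.247),('levend',430,303,.240),('pf',470,308,.213),('pn',291,305,.213)):
    print(n,S(onz(d,u/1.5,v/1.5,z)).round(4))
print('tcp',S(t))
E
```

```text
299.06095216872694 261.15444927022895 194.40830260367824
[262.48061011 249.64749239] [262.58038634 264.1835162 ]
col [-0.0009  0.0571  0.293 ]
finend [-0.0079 -0.0317  0.247 ]
levend [ 0.0274 -0.0245  0.24  ]
pf [ 0.0543 -0.0366  0.213 ]
pn [-0.0552 -0.0345  0.213 ]
tcp [ 0.00723109 -0.02118045  0.3306    ]
```

Emit:
{"method": "servo_tool", "body": {
  "linear": [
    [0.5,2,-20],
    [0,0,-30],
    [0,0,-25],
    [0,0,-15],
    [0,0,-10],
    [0,0,-8],
    [0,0,0]
  ],
  "twist": [
    [0,0,0],
    [0,0,0],
    [0,0,0],
    [0,0,0],
    [0,0,0],
    [0,0,0],
    [0,0,0]
  ],
  "hand": [54,54,54,54,54,54,54]
}}

```text
time: 9.1
tcp_pos: [0.5685, 0.0637, 0.2229]
tool_rot: [-3.141, 0.0, 1.325]
contact_force: [-1.1, -0.1, 1.5]
gripper_width: 0.634
grip_force: 0.0
```

Emit:
{"method": "servo_tool", "body": {
  "linear": [
    [0,0,-4],
    [0,0,-4],
    [0,0,-4],
    [0,0,-4],
    [0,0,0]
  ],
  "twist": [
    [0,0,0],
    [0,0,0],
    [0,0,0],
    [0,0,0],
    [0,0,0]
  ],
  "hand": [54,54,54,54,54]
}}

```text
time: 9.72
tcp_pos: [0.5686, 0.0638, 0.2071]
tool_rot: [3.141, -0.0, 1.325]
contact_force: [-1.6, 0.9, 2.3]
gripper_width: 0.633
grip_force: 1.4
```

Emit:
{"method": "servo_tool", "body": {
  "linear": [
    [0,0,-3],
    [0,0,-5],
    [0,0,-8],
    [0,0,-10],
    [0,0,-10],
    [0,0,-10],
    [0,0,-10],
    [0,0,-8],
    [0,0,-5],
    [0,0,0]
  ],
  "twist": [
    [0,0,0],
    [0,0,0],
    [0,0,0],
    [0,0,0],
    [0,0,0],
    [0,0,0],
    [0,0,0],
    [0,0,0],
    [0,0,0],
    [0,0,0]
  ],
  "hand": [54,54,54,54,54,54,54,54,54,54]
}}

```text
time: 10.98
tcp_pos: [0.5686, 0.0638, 0.138]
tool_rot: [3.141, -0.0, 1.325]
contact_force: [-0.8, 0.7, 3.2]
gripper_width: 0.629
grip_force: 1.8
```

```bash
python3 - <<'E'
from h import *
import pickle
st()
s=grab('scene','s2.png'); t=grab('top'); w=grab('wrist'); pickle.dump((s,t,w),open('D2.pkl','wb'))
im=np.vstack([np.hstack([cv2.resize(s['image'][110:210,130:263],(400,300),interpolation=cv2.INTER_CUBIC),cv2.resize(cv2.convertScaleAbs(t['image'][165:240,95:195],alpha=1.8),(400,300))]),
 np.hstack([cv2.resize(w['image'],(400,300)),cv2.resize(w['image'][40:190,150:350],(400,300))])])
cv2.imwrite('pics/m1.png',im[:,:,::-1])
E
```

```text
time 10.975
tcp_pos [0.5686 0.0638 0.138 ]
tool_rot [ 3.1415e+00 -1.0000e-04  1.3251e+00]
contact_force [-0.7717  0.6992  3.234 ]
gripper_width 0.6294
grip_force 1.7872
q [3.7900e-02 3.8790e-01 1.6386e+00 1.0000e-04 1.1149e+00 2.8360e-01]
```

View pics/m1.png

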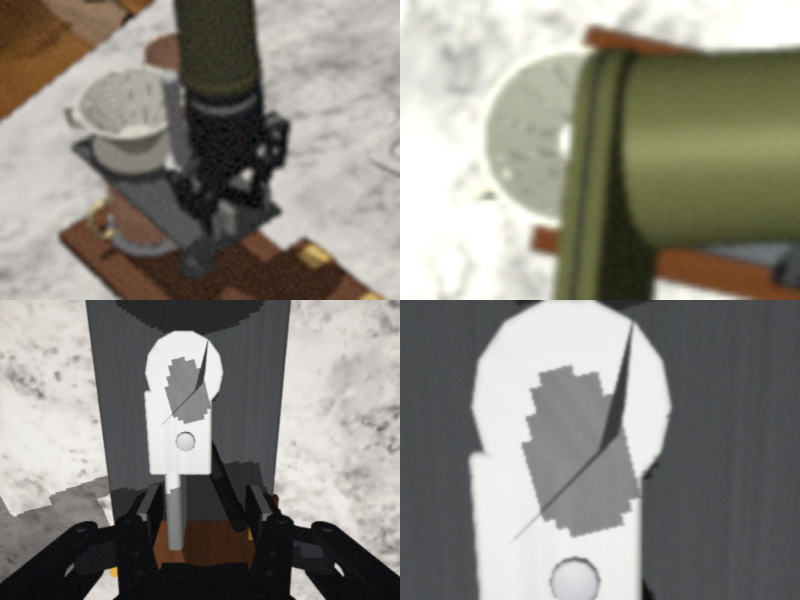

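```bash
cat >> h.py <<'E'
RS=Ro.from_euler('z',-.244).as_matrix()
def S(p): return RS.T@(p-np.array([.5657,.0838,0]))
def subpix(g,i0,i1,rising):
    k=np.diff(g.astype(float))[i0:i1]; k=k if rising else -k
    j=int(np.argmax(k)); 
    if 0<j<len(k)-1:
        a,b,c=k[j-1:j+2]; j=j+0.5*(a-c)/(a-2*b+c+1e-9)
    return i0+j+.5
def plate(d,rows,l,r):
    from scipy.optimize import brentq
    out=[]
    for v in rows:
        g=cv2.GaussianBlur(d['image'],(3,3),0)[v].mean(1)
        a=subpix(g,*l,False);b=subpix(g,*r,True)
        f=lambda z:S(onz(d,b,v,z))[0]-S(onz(d,a,v,z))[0]-.110
        try: out.append((v,a,b,brentq(f,.05,.3),))
        except Exception as e: out.append((v,a,b,np.nan))
    return out
E
python3 - <<'E'
from h import *
import pickle
w0=pickle.load(open('w1.pkl','rb'));w=pickle.load(open('D2.pkl','rb'))[2]
for d,rows,l,r in((w0,range(60,190,15),(175,205),(300,335)),(w,range(10,190,18),(95,150),(335,390))):
    o=plate(d,rows,l,r)
    for q in o: print(np.round(q,4))
    print('median',np.nanmedian([q[3] for q in o]), 'cam z',d['xyz'][2])
E
```

```text
[6.000000e+01 1.835821e+02 3.188911e+02 2.089000e-01]
[7.500000e+01 1.844444e+02 3.179068e+02 2.088000e-01]
[9.000000e+01 1.854390e+02 3.172778e+02 2.092000e-01]
[1.050000e+02 1.864388e+02 3.164712e+02 2.092000e-01]
[1.200000e+02 1.876381e+02 3.158257e+02 2.091000e-01]
[1.350000e+02 1.886250e+02 3.148525e+02 2.087000e-01]
[1.500000e+02 1.897282e+02 3.142342e+02 2.089000e-01]
[1.650000e+02 1.907311e+02 3.135089e+02 2.090000e-01]
[1.800000e+02 1.917312e+02 3.128017e+02 2.092000e-01]
median 0.20898845946194916 cam z 0.47319039840943816
[1.000000e+01 1.099444e+02 3.710541e+02 1.380000e-01]
[2.800000e+01 1.123413e+02 3.693978e+02 1.379000e-01]
[4.600000e+01 1.146396e+02 3.678283e+02 1.380000e-01]
[6.400000e+01 1.166833e+02 3.659528e+02 1.380000e-01]
[8.200000e+01 1.193596e+02 3.643571e+02 1.378000e-01]
[1.000000e+02 1.215278e+02 3.627759e+02 1.379000e-01]
[1.180000e+02 1.237444e+02 3.609273e+02 1.379000e-01]
[1.360000e+02 1.262655e+02 3.595155e+02 1.379000e-01]
[1.540000e+02 1.284924e+02 3.577398e+02 1.379000e-01]
[1.720000e+02 1.307476e+02 3.561031e+02 1.379000e-01]
median 0.1379041184087464 cam z 0.28090555149448393
```

Emit:
{"method": "servo_tool", "body": {
  "linear": [
    [0,0,-0.8],
    [0,0,-0.8],
    [0,0,0],
    [0,0,0]
  ],
  "twist": [
    [0,0,0],
    [0,0,0],
    [0,0,0],
    [0,0,0]
  ],
  "hand": [50,46,42,42]
}}

```text
time: 11.62
tcp_pos: [0.5692, 0.0633, 0.1369]
tool_rot: [3.14, 0.0, 1.325]
contact_force: [0.8, -1.3, 4.8]
gripper_width: 0.494
grip_force: 4.7
```

```bash
cat > chk.py <<'E'
from h import *
st()
w=grab('wrist','wl.png')
o=plate(w,range(10,150,14),(90,150),(335,395))
print('plate',np.nanmedian([q[3] for q in o]),'camz',w['xyz'][2])
# fin & lever positions: row profile
E
python3 chk.py
```

```text
time 11.625
tcp_pos [0.5692 0.0633 0.1369]
tool_rot [3.140e+00 4.000e-04 1.325e+00]
contact_force [ 0.7811 -1.2586  4.8434]
gripper_width 0.4939
grip_force 4.722
q [ 3.7500e-02  3.8920e-01  1.6397e+00 -9.0000e-04  1.1112e+00  2.8370e-01]
plate 0.13459971082322308 camz 0.2795959682538031
```

Emit:
{"method": "servo_tool", "body": {
  "linear": [
    [-1.3,0.3,-0.4],
    [-1.3,0.3,0.3],
    [-1.3,0.3,0.3],
    [0,0,0]
  ],
  "twist": [
    [0,0,0],
    [0,0,0],
    [0,0,0],
    [0,0,0]
  ],
  "hand": [39,36,33,33],
  "squeeze": 40
}}

```text
time: 12.18
tcp_pos: [0.5655, 0.0641, 0.137]
tool_rot: [3.14, 0.0, 1.325]
contact_force: [1.4, -3.7, 5.2]
gripper_width: 0.388
grip_force: 4.1
```

```bash
python3 chk.py
```

```text
time 12.175
tcp_pos [0.5655 0.0641 0.137 ]
tool_rot [3.1395e+00 4.0000e-04 1.3252e+00]
contact_force [ 1.4414 -3.696   5.1513]
gripper_width 0.388
grip_force 4.0775
q [ 3.9300e-02  3.8460e-01  1.6478e+00 -1.1000e-03  1.1074e+00  2.8540e-01]
plate 0.13352831015637373 camz 0.2796300826767724
```

Emit:
{"method": "servo_tool", "body": {
  "linear": [
    [-1.3,0.3,0.4],
    [-1.3,0.3,0.3],
    [-1.3,0.3,0.2],
    [-1.3,0.3,0.1],
    [0,0,0],
    [0,0,0]
  ],
  "twist": [
    [0,0,0],
    [0,0,0],
    [0,0,0],
    [0,0,0],
    [0,0,0],
    [0,0,0]
  ],
  "hand": [30,27,24,22,22,22]
}}

```text
time: 12.98
tcp_pos: [0.5593, 0.0663, 0.1374]
tool_rot: [-3.141, -0.0, 1.325]
contact_force: [1.4, -2.6, 2.6]
gripper_width: 0.253
grip_force: 1.5
```

```bash
python3 chk.py; python3 -c "
import cv2;a=cv2.imread('pics/wl.png');cv2.imwrite('pics/wl2.png',cv2.resize(a[80:384,120:400],(552,600)))"
```

```text
time 12.975
tcp_pos [0.5593 0.0663 0.1374]
tool_rot [-3.1411e+00 -5.0000e-04  1.3251e+00]
contact_force [ 1.3841 -2.6422  2.5824]
gripper_width 0.2528
grip_force 1.5365
q [4.2600e-02 3.7770e-01 1.6584e+00 7.0000e-04 1.1058e+00 2.8800e-01]
plate 0.13326224620044425 camz 0.2801616496934043
```

View pics/wl2.png

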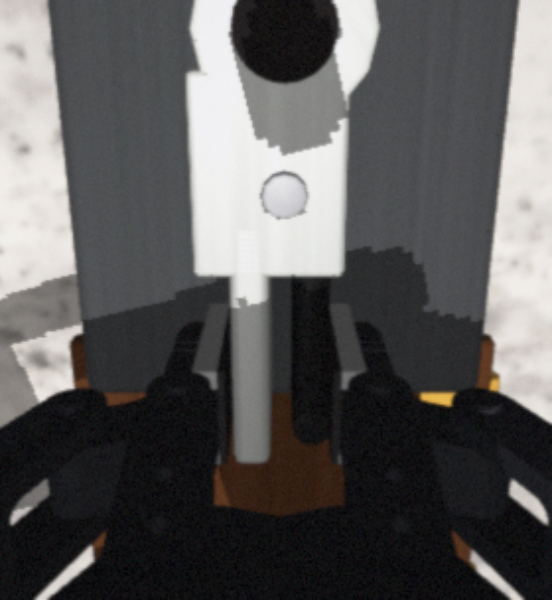

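Emit:
{"method": "servo_tool", "body": {
  "linear": [
    [0,0,0.2],
    [0,0,0],
    [0,0,0],
    [0,0,0]
  ],
  "twist": [
    [0,0,0],
    [0,0,0],
    [0,0,0],
    [0,0,0]
  ],
  "hand": [19,17,15,15]
}}

```text
time: 13.52
tcp_pos: [0.5592, 0.0662, 0.1376]
tool_rot: [-3.141, -0.0, 1.325]
contact_force: [0.4, 0.3, 1.6]
gripper_width: 0.224
grip_force: 39.6
```

```bash
python3 chk.py
```

```text
time 13.525
tcp_pos [0.5592 0.0662 0.1376]
tool_rot [-3.1409e+00 -5.0000e-04  1.3247e+00]
contact_force [0.3731 0.3107 1.5956]
gripper_width 0.2241
grip_force 39.5971
q [4.2400e-02 3.7740e-01 1.6583e+00 7.0000e-04 1.1064e+00 2.8810e-01]
plate 0.13321683114290342 camz 0.28033554515479764
```

```bash
python3 - <<'E'
import cv2, numpy as np
from h import *
a=cv2.imread('pics/wl.png');
s=grab('scene')['image'][110:210,140:240,::-1]
A=cv2.resize(cv2.convertScaleAbs(a[160:340,170:350],alpha=2.2),(500,500),interpolation=cv2.INTER_CUBIC)
B=cv2.resize(s,(300,300),interpolation=cv2.INTER_CUBIC);C=cv2.resize(a,(300,200))
cv2.imwrite('pics/f.png',np.hstack([A,np.vstack([B,C])]))
E
```

```text
(no output)
```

View pics/f.png

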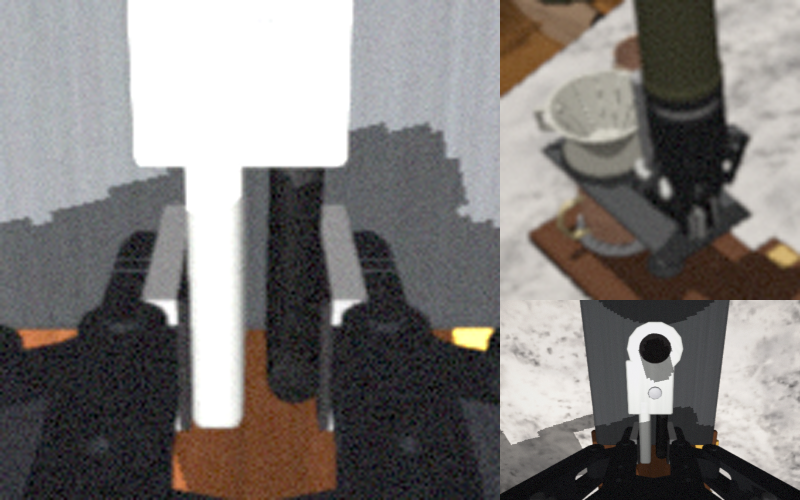

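```bash
python3 - <<'E'
from h import *
import pickle
from scipy.optimize import brentq
d=pickle.load(open('w1.pkl','rb'))
D=[]
for v in range(214,240,2):
    g=cv2.GaussianBlur(d['image'],(3,3),0)[v].astype(float)
    g=g[:,2]  # blue: wood dark, marble bright
    a=subpix(g,190,212,False);b=subpix(g,300,322,True)
    f=lambda z:S(onz(d,b,v,z))[0]-S(onz(d,a,v,z))[0]-.152
    z=brentq(f,-.1,.3); D.append(z); print(v,round(a,2),round(b,2),round(z,4))
E
```

```text
214 199.82 310.85 0.0887
216 199.88 310.81 0.0892
218 200.2 310.77 0.0887
220 200.22 310.73 0.0893
222 192.49 310.59 0.1147
224 192.5 310.53 0.1153
226 192.58 310.32 0.1151
228 192.69 310.25 0.1153
230 192.78 310.28 0.1158
232 192.87 309.83 0.115
234 193.15 309.7 0.1144
236 193.24 309.68 0.1149
238 192.19 309.66 0.1187
```

```bash
python3 -c "
from workcell import manip; print(manip.hand_in())"
```

```text
the job is handed in; nothing more can be done
None
```

The job is handed in: the lid is shut, the shelf's collar is about 1 mm below the ring by my measurements, the cam lever is fully shut, and the fingers still pinch the clamp at about 40 N. The mug and other things weren't touched, and the clock stood at about 13.6 s of 58.

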